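# Sort two tubes by length, then hold the tube warmer's sprung lid at its index

## Robot

A 6-joint arm with a two-finger parallel gripper is mounted at the origin on a cart in front of the work surface, level with it; the furniture and walls round the work are solid. World frame = base frame: x ahead of the robot, y to its left, z up, the work surface at z = 0. Lengths are in m, angles in degrees, forces in N, time in s.
With the tool pointing down it reaches from about 0.35 to 0.725 m from the base axis. Payload 4.3 kg.
Tool frame: the origin (TCP) lies midway between the tips of the shut fingers; the grasp point (between the pads) lies 19 mm behind it; x points along the fingers, y is the direction in which the jaws open and shut, and the axes are right-handed (so a half turn about x gives the same grasp; the last joint's range is limited). The gripper opens to 85 mm and grips with 20 to 120 N. Pads are 22 mm wide; open, the fingers measure 114 mm over their backs; the gripper's body (76 mm by 85 mm) begins 54 mm behind the grasp point. The pads swing forward as they close: fully open they stand 13 mm farther back than shut.
Start: joints at [-73.814, 21.618, 4.641, 73.018, 0, 83.68], TCP at [0.22, -0.531, 0.231] pointing down, gripper open.
Joint ranges: [-156.06, 156.06], [-48.1, 94.91], [-58.44, 69.94], [-101.28, 121.22], [-78.64, 73.56], [-180, 180]. Speed limits (degrees/s): [147.25, 147.25, 180, 180, 180, 180].

## Interface

Orientations are given as [roll, pitch, yaw] about the fixed x, y, z axes, in that order (R = Rz(yaw) Ry(pitch) Rx(roll)).
In Python, from rig import get_state, eyes, ticket gives the robot as it stands.
- The arm moves only by the tool move_arm, never from a script. Its argument "moves" is one flat list of numbers, 7 for each row, row after row: the opening in per cent of the stroke, from 0 (shut) to 100 (fully open), then the shift along the world's x, y, z in mm, then the turn, a rotation vector about the world's x, y, z in rad. In form: [grip, tx, ty, tz, ax, ay, az, grip, tx, ty, tz, ax, ay, az, ...]. A call has 1 to 20 rows; each row is the pose to reach, as a shift and turn from the pose commanded when the call began; what a row does not reach only later rows make up. A row lasts 1/10 s, in which the tool goes at most 50 mm and 8.59 degrees, less where a joint would pass 70% of its speed; a pose out of reach is approached as far as the arm can. A call with a gripper value outside its range is refused whole. The fingers move at their own pace and stop on an object; "squeeze" is the grip in N (left out, the last holds). Time passes only in rows, so rows that repeat a pose let the fingers close. It gives the time, the measured TCP pose, the force and the opening at its end, in the units of the state.
- get_state(): the state, without advancing time (a new reading comes with each control period).
- eyes.get_image(name): name is "side" or "top" or "wrist"; returns the picture (400x640x3 uint8, blue, green, red); there is no depth.
- eyes.camera_params(name): a dict with "camera_matrix" (3x3 intrinsics, pixels), "R" (3x3) and "t" (3): a world point X has camera coordinates R X + t; the wrist camera has in their place "tool_from_camera" (4x4, takes a point from camera to tool coordinates, whose origin is the TCP and whose axes are the tool frame's). Camera axes: x right, y down, z forward; pixel columns grow to the right and rows downward; lengths in m; the calibration is good to about 2 mm. A picture is of the moment at which its call begins: read the wrist's pose just before it. camera_params takes no time and is no camera call.
- ticket.sign_off(): hands the job in, once; it reports no verdict.
The state is a dict: "t": time; "joint_positions": joint angles; "qvel": joint speeds; "tau": joint torques, N m; "position": TCP position; "tcp_rot": TCP orientation; "wrist_force": force on the tool from outside, world axes, zero at the start; "ft_torque": the same for the moment, N m; "grip_width": finger opening in m.
Only numpy, scipy, OpenCV 4.12 (cv2) and the standard library are available. Lean on these libraries where they do the work, as an engineer would, in place of code of your own. Each camera call takes 0.05 s, during which the arm holds its last target. There are 200 camera calls.

## Task

Get the tube warmer ready for loading: move the two glass tubes from the small wooden holder into the grey rack, the short one into a free hole of the row whose middle hole already holds a short tube, the long one into the row that holds a long tube, each standing fully down in its hole. Then take the warmer's sprung lid by its grip bar, lift it until the black pointer on the lid's side lines up with the brass index tab set on the aluminium arc, and keep holding it there: the program finishes with the lid still in the gripper, as it would spring shut if let go. Leave the index tab as it is set, the rack's own two tubes, and the other things on the bench where they are.

Things in the scene. Friction and masses are not known exactly. Their poses are not given: they have to be found in the camera images.
- short_centre (a point): centre (half-way up, on the axis) of the short loose glass test tube, 15 mm diameter, 100 mm long, round bottom, 12 g; z axis along the tube, to its mouth. It starts in one of the two holes of the wooden holder, its bottom 10 mm above the table, so its mouth is at 110 mm
- long_centre (a point): centre (half-way up, on the axis) of the long loose glass test tube, 15 mm diameter, 116 mm long, otherwise like the short one; starts in the other hole of the wooden holder, its mouth at 126 mm
- short_tube: the same short loose tube, origin at the bottom end of its axis
- long_tube: the same long loose tube, origin at the bottom end of its axis
- holder: small fixed wooden block, 50 x 112 x 50 mm high, where both loose tubes start; origin at the centre of its underside, on the table; two holes along its y axis at y = -30 and +30 mm, 17 mm wide and 40 mm deep; which tube is in which hole varies
- rack: fixed grey plastic block, 110 x 156 x 50 mm high; origin at the centre of its underside, on the table. Two rows of three holes, each row along the rack's y axis (holes at y = -50, 0, +50 mm), rows at x = -30 and +30 mm; each hole 18 mm wide, 40 mm deep, with a floor 10 mm above the table. The middle hole of each row is taken by a fixed tube, the four others are free
- short_sample: the short tube (100 mm, 15 mm diameter) fixed in the middle hole of one row of the rack: this row is for short tubes (which row varies); origin at its bottom end, 10 mm above the table; axes parallel to the rack's, so that the row's free holes lie at its y = -50 and +50 mm
- long_sample: the long tube (116 mm, 15 mm diameter) fixed in the middle hole of the other row, which is for long tubes; origin at its bottom end, 10 mm above the table; axes parallel to the rack's, the row's free holes at its y = -50 and +50 mm
- warmer: fixed tube warmer: white housing 180 x 190 x 80 mm high, origin at the centre of its underside, front (with a dark panel and knob) to its own -x; grey lid on top, hinged along the back; an aluminium arc plate stands at its right side (its y = -112 mm), up to 215 mm above the table, to be kept clear of on the way
- warmer_lid (a joint): lid angle in rad: 0 shut, grows as the front of the lid rises, up to 1.25. A spring and the lid's weight (0.3 kg) pull it shut: the bar needs about 5 N upward when shut and about 11 N at 0.7 rad
- lid_hinge (a point): point on the hinge axis, at the middle of the lid's width, 80 mm above the table; its y axis is the hinge axis, its -x axis points to the front of the warmer
- lid_bar (a point): middle of the steel grip bar in front of the lid: round, 10 mm diameter, 124 mm long along its y axis, parallel to the hinge; 45 mm of open space between it and the lid's front edge, joined by an arm at each end; when shut it is 215 mm in front of the hinge axis and 12 mm higher (92 mm above the table). It moves with the lid on a circle about the hinge; being round it can turn in the fingers
- lid_pointer (a point): reference point of the long black pointer (50 x 4 mm, pointing away from the hinge) on the right side of the lid, the point half-way along it, 150 mm in front of the hinge axis and 12 mm above it when shut (on the arc plate's plane, 112 mm to the right of the middle); moves with the lid
- index (a point): reference point of the brass index tab (30 x 12 x 7 mm, with a small thumb screw) clamped on the arc plate, at the same radius and plane as lid_pointer: the two points coincide when the lid is at the set angle. The tab is set somewhere from 0.40 to 0.75 rad of lid angle
- stopper: bystander: loose rubber stopper, 21 mm wide, 20 mm high, origin under its centre
- bottle: bystander: loose small reagent bottle, 38 mm wide, 82 mm high, origin under its centre
- petri: bystander: loose petri dish, 102 mm wide, 17 mm high, origin under its centre

How it is judged:
By the outcome, as a careful person would: the job done as asked, in the order asked, and still so for the second after the job is handed in, while the arm keeps its last pose, push and grip.
It also fails if it takes over 72 s, if anything falls off the work surface, if the arm or the gripper's body presses on something with over 40 N, if the wrist force passes 120 N, or if a joint passes its speed limit or range.

## Working session

There is one attempt and no reset: what is moved stays moved. The work goes in short steps, Python scripts to look and compute and a tool call to move; the robot and the scene stay as the last step left them, time stands still between calls to the robot, and variables do not carry over. Pictures are saved under pics/ and viewed, about 8 in all and at most 12, crops included, and the job is handed in when it is done.

Besides the shell and the picture viewer there is one more tool, called by a JSON object that holds its "method" and its "body", one argument or row to a line. move_arm: Moves the arm, as the interface text tells. Its arguments: {"type":"object","properties":{"moves":{"type":"array","items":{"type":"number"}},"squeeze":{"type":"number"}},"required":["moves"]}

```bash
ls; mkdir -p pics
cat > h.py <<'E'
import numpy as np, cv2
from rig import get_state, eyes, ticket
from scipy.spatial.transform import Rotation as Ro
def cam(name, st=None):
    p=eyes.camera_params(name); K=np.array(p["camera_matrix"])
    if "R" in p: R=np.array(p["R"]); t=np.array(p["t"])
    else:
        T=np.array(p["tool_from_camera"]); st=st or get_state()
        W=np.eye(4); W[:3,:3]=Ro.from_euler('xyz',st["tcp_rot"],degrees=True).as_matrix(); W[:3,3]=st["position"]
        M=np.linalg.inv(W@T); R=M[:3,:3]; t=M[:3,3]
    return K,R,t
def ray(c,uv):
    K,R,t=c; d=R.T@np.linalg.solve(K,[uv[0],uv[1],1.]); return -R.T@t,d/np.linalg.norm(d)
def onz(c,uv,z):
    o,d=ray(c,uv); return o+d*(z-o[2])/d[2]
def proj(c,X):
    K,R,t=c; x=K@(R@np.asarray(X,float)+t); return x[:2]/x[2]
def tri(c1,u1,c2,u2):
    o1,d1=ray(c1,u1);o2,d2=ray(c2,u2)
    s=np.linalg.lstsq(np.c_[d1,-d2],o2-o1,rcond=None)[0]
    a=o1+s[0]*d1;b=o2+s[1]*d2
    return (a+b)/2,np.linalg.norm(a-b)
E
python3 - <<'E'
from h import *
np.set_printoptions(precision=4,suppress=True)
print(get_state())
for n in("top","side","wrist"):
    c=cam(n); im=eyes.get_image(n); cv2.imwrite(f"pics/{n}0.png",im)
    print(n,c[0].tolist(),-c[1].T@c[2],c[1].tolist())
print(eyes.camera_params("wrist")["tool_from_camera"])
E
```

```text
pics
{'t': 0.0, 'joint_positions': array([-73.8135,  21.6626,   4.5639,  73.017 ,   0.002 ,  83.6798]), 'qvel': array([ 0.0315, -0.0343,  0.1083, -0.0105, -0.0187, -0.0255]), 'tau': array([  0.0023, -46.3604,  26.9875,   0.0208,  -0.0003,   0.    ]), 'position': array([ 0.2199, -0.5306,  0.2304]), 'tcp_rot': array([-97.2921,  89.8843, 105.2145]), 'wrist_force': array([ 0.4023, -0.6891, -0.016 ]), 'ft_torque': array([-0.0475, -0.0028, -0.0238]), 'grip_width': 0.08540903381371734}
top [[388.72885642651875, 0.0, 321.863006226145], [0.0, 388.72885642651875, 203.03000089045113], [0.0, 0.0, 1.0]] [ 0.4981 -0.0335  1.0279] [[0.012019724437623122, -0.9998737514088636, -0.010392664143979392], [-0.9960704183174747, -0.01106067037181856, -0.0878714021953505], [0.0877453587222406, 0.011408015361662228, -0.9960776120404541]]
side [[520.243840041446, 0.0, 315.9169035211813], [0.0, 520.243840041446, 202.890590059685], [0.0, 0.0, 1.0]] [ 1.4171 -0.5423  0.8632] [[0.5012755548833889, 0.8651160398291443, 0.01723530407880938], [0.5312750925607863, -0.2919933687212815, -0.7952902920615376], [-0.6829857934839338, 0.4078162702163024, -0.6059837420640798]]
wrist [[332.61849661004146, 0.0, 319.9522933730915], [0.0, 332.61849661004146, 201.4914964908617], [0.0, 0.0, 1.0]] [ 0.2973 -0.4987  0.3726] [[0.3821501707473423, -0.9240999443618796, -0.0007347299837944192], [-0.8742702307651976, -0.36180103453323387, 0.32365347983368026], [-0.29935398877507197, -0.1230418800289303, -0.9461753987308069]]
[[-0.0011 -0.3238  0.9461 -0.1421]
 [ 1.     -0.001   0.0009 -0.0001]
 [ 0.0006  0.9461  0.3238 -0.0838]
 [ 0.      0.      0.      1.    ]]
```

View pics/top0.png

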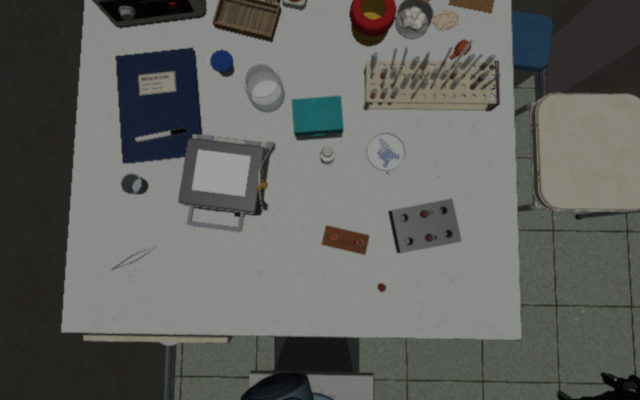

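View pics/side0.png

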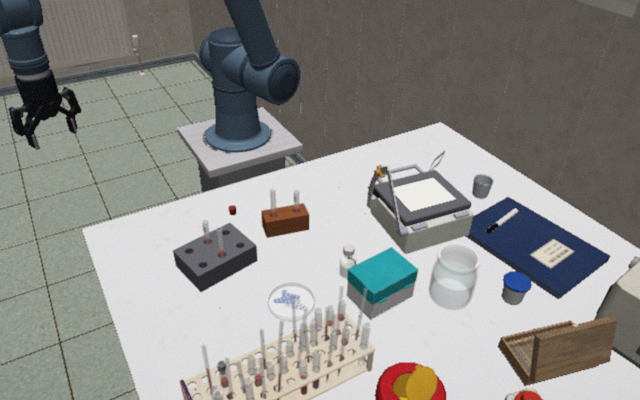

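The top view shows the warmer near (222,178) with its bar at about (216,226), the index near (262,185), the holder at (346,239) and the rack at (426,225). The side view shows the holder at (286,218) with the taller tube on the left, and the rack at (215,255). Next I'll take enlarged crops and colour masks.

Run:
```python
from h import *
np.set_printoptions(precision=4,suppress=True)
t=cv2.imread("pics/top0.png"); s=cv2.imread("pics/side0.png")
a=cv2.resize(t[190:265,310:470],None,fx=5,fy=5,interpolation=cv2.INTER_CUBIC)[:, :800]
b=cv2.resize(s[160:300,160:320],None,fx=5,fy=5,interpolation=cv2.INTER_CUBIC)
b=cv2.resize(s[175:290,165:315],None,fx=2.6,fy=2.6,interpolation=cv2.INTER_CUBIC)
d=cv2.resize(s[150:250,350:480],None,fx=3,fy=3,interpolation=cv2.INTER_CUBIC)
H=600; out=np.zeros((600,800,3),np.uint8)
a=cv2.resize(a,(600,281)); out[:281,:600]=a
out[290:290+b.shape[0],:b.shape[1]]=b[:310]; out[290:290+d.shape[0],400:400+d.shape[1]]=d[:310,:400]
cv2.imwrite("pics/crop0.png",out)
c=cam("top"); 
hsv=cv2.cvtColor(t,cv2.COLOR_BGR2HSV)
m=cv2.inRange(hsv,(3,120,60),(18,255,220)); m[:200]=0;m[270:]=0
n,l,st,ce=cv2.connectedComponentsWithStats(m); i=1+np.argmax(st[1:,4]); print(st[i],ce[i])
r=cv2.minAreaRect(np.argwhere(l==i)[:,::-1].astype(np.float32)); print(r,[onz(c,p,.05)for p in cv2.boxPoints(r)],onz(c,r[0],.05))
g=cv2.inRange(hsv,(0,0,40),(180,70,150)); g[:185]=0; g[265:]=0; g[:,:380]=0; g[:,475:]=0
n,l,st,ce=cv2.connectedComponentsWithStats(g); i=1+np.argmax(st[1:,4]); print(st[i],ce[i])
r=cv2.minAreaRect(np.argwhere(l==i)[:,::-1].astype(np.float32)); print(r,[onz(c,p,.05)for p in cv2.boxPoints(r)],onz(c,r[0],.05))
```

```text
[323 226  45  28 750] [344.828 239.512]
((345.13275146484375, 239.5606689453125), (43.23117446899414, 18.437665939331055), 13.240520477294922) [array([ 0.4824, -0.0239,  0.05  ]), array([ 0.5274, -0.0339,  0.05  ]), array([ 0.5038, -0.1396,  0.05  ]), array([ 0.4591, -0.1291,  0.05  ])] [ 0.4931 -0.0817  0.05  ]
[ 380  185   95   80 7386] [427.2975 224.4253]
((426.9999694824219, 224.49996948242188), (93.99998474121094, 78.99998474121094), -0.0) [array([ 0.4336, -0.1688,  0.05  ]), array([ 0.6317, -0.169 ,  0.05  ]), array([ 0.6342, -0.406 ,  0.05  ]), array([ 0.4366, -0.4016,  0.05  ])] [ 0.5332 -0.2865  0.05  ]
```

View pics/crop0.png

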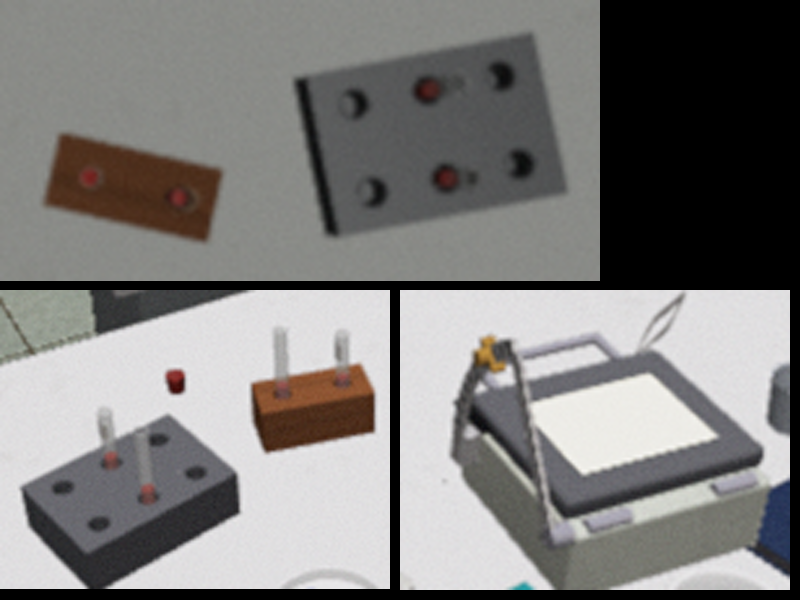

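The top crop (scale 3.75) shows short and long tubes in the holder at (90,177) and (180,198). It also shows the rack holes at (353,104), (500,76), (371,192) and (519,164). The side crop shows that the holder's tall tube is the -y one. The rack's far (+x) row holds the long sample, and the near row holds the short one. Next I compute positions.

Run:
```python
from h import *
np.set_printoptions(precision=4,suppress=True)
ct,cs=cam("top"),cam("side")
T=lambda p:np.array(p)/3.75+[310-.37,190-.37]
B=lambda p:(np.array(p)-[0,290])/2.6+[165-.3,175-.3]
D=lambda p:(np.array(p)-[400,290])/3+[350-.33,150-.33]
print("rackcorners",[onz(ct,T(p),.05) for p in((308,77),(533,33),(567,192),(339,234))])
h=[onz(ct,T(p),.05) for p in((353,104),(500,76),(371,192),(519,164))];print("holes",h,"mean",np.mean(h,0))
print("holder corners",[onz(ct,T(p),.05) for p in((61,134),(221,170),(208,241),(44,207))])
print("holder holes short,long",[onz(ct,T(p),.05) for p in((90,177),(180,198))])
print("side: rack holes far row -y,+y ; near",[onz(cs,B(p),.05) for p in((99,523),(196,472),(63,487),(158,440))])
print("side: holder",[onz(cs,B(p),.05) for p in((342,381),(282,392))],"mouths",onz(cs,B((342,332)),.11),onz(cs,B((281,328)),.126))
print("bar top img",[onz(ct,p,.092) for p in((190,223),(241,228),(216,226))])
print("bar ends side",[onz(cs,D(p),.092) for p in((487,357),(600,338))])
print("lid corners top",[onz(ct,p,.09) for p in((179,207),(190,138),(266,143),(258,212))])
print("index",tri(ct,(263,185),cs,D((490,353))))
im=cv2.imread("pics/top0.png")[110:240,165:295]; cv2.imwrite("pics/w0.png",cv2.resize(im,None,fx=4.6,fy=4.6,interpolation=cv2.INTER_CUBIC))
```

```text
rackcorners [array([ 0.5682, -0.1985,  0.05  ]), array([ 0.5995, -0.3495,  0.05  ]), array([ 0.4934, -0.3702,  0.05  ]), array([ 0.4638, -0.2186,  0.05  ])]
holes [array([ 0.5504, -0.2285,  0.05  ]), array([ 0.5703, -0.3269,  0.05  ]), array([ 0.4919, -0.2401,  0.05  ]), array([ 0.5116, -0.3386,  0.05  ])] mean [ 0.5311 -0.2835  0.05  ]
holder corners [array([ 0.528 , -0.0332,  0.05  ]), array([ 0.5053, -0.1402,  0.05  ]), array([ 0.4581, -0.1317,  0.05  ]), array([ 0.4793, -0.0224,  0.05  ])]
holder holes short,long [array([ 0.4996, -0.0528,  0.05  ]), array([ 0.4863, -0.113 ,  0.05  ])]
side: rack holes far row -y,+y ; near [array([ 0.5742, -0.3283,  0.05  ]), array([ 0.5543, -0.23  ,  0.05  ]), array([ 0.516 , -0.3399,  0.05  ]), array([ 0.497 , -0.2429,  0.05  ])]
side: holder [array([ 0.5011, -0.053 ,  0.05  ]), array([ 0.4884, -0.1118,  0.05  ])] mouths [ 0.5025 -0.0534  0.11  ] [ 0.4892 -0.1104  0.126 ]
bar top img [array([0.5286, 0.295 , 0.092 ]), array([0.518 , 0.1712, 0.092 ]), array([0.5221, 0.2318, 0.092 ])]
bar ends side [array([0.511 , 0.1912, 0.092 ]), array([0.535 , 0.2994, 0.092 ])]
lid corners top [array([0.5672, 0.3241, 0.09  ]), array([0.7382, 0.3045, 0.09  ]), array([0.7274, 0.1164, 0.09  ]), array([0.5572, 0.1316, 0.09  ])]
index (array([0.6124, 0.1083, 0.1819]), np.float64(0.0053920429120206895))
```

View pics/w0.png

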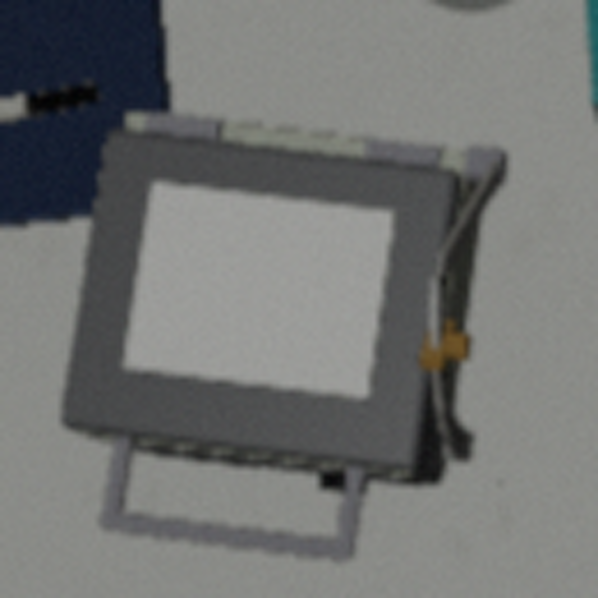

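The warmer crop shows its yaw at about -5°, the bar middle near crop (228,537), and the brass tab near (443,348). I'll move above the holder with the jaws across its row, since every station then needs a similar yaw.

{"method": "move_arm", "body": {
  "moves": [60,274,448,0,0,0,0.963,60,274,448,0,0,0,0.963,60,274,448,0,0,0,0.963,60,274,448,0,0,0,0.963,60,274,448,0,0,0,0.963,60,274,448,0,0,0,0.963,60,274,448,0,0,0,0.963,60,274,448,0,0,0,0.963,60,274,448,0,0,0,0.963,60,274,448,0,0,0,0.963,60,274,448,0,0,0,0.963,60,274,448,0,0,0,0.963,60,274,448,0,0,0,0.963,60,274,448,0,0,0,0.963],
  "squeeze": 25
}}

```text
t: 1.55
position: [0.4935, -0.084, 0.2312]
tcp_rot: [-56.1, 90.0, -158.5]
wrist_force: [0.3, -0.2, -1.0]
grip_width: 0.0513
```

Run:
```python
from h import *
st=get_state(); im=eyes.get_image("wrist"); cv2.imwrite("pics/wr1.png",im); np.save("wr1.npy",st,allow_pickle=True)
print(st["t"],st["position"],st["tcp_rot"],st["joint_positions"],st["grip_width"],st["qvel"])
c=cam("wrist",st)
for X in([.4996,-.053,.05],[.4873,-.112,.05],[.5025,-.0534,.11],[.489,-.111,.126],[.5311,-.2835,.05]): print(proj(c,X))
```

```text
1.55 [ 0.49348351 -0.08403397  0.23115332] [ -56.07103283   89.95902137 -158.45765995] [-1.69126812e+01  1.29831021e+01 -7.32244429e+00  6.97265438e+01
 -2.54846118e-02  8.54739530e+01] 0.05134160634557035 [-0.78405227 -0.33829389  0.0281334  -0.01656669  0.15696835  0.13241909]
[319.00165544 144.00477803]
[319.71722937 202.67353829]
[322.49444302 155.86793941]
[321.49088624 231.890275  ]
[387.04542568 328.75911011]
```

View pics/wr1.png

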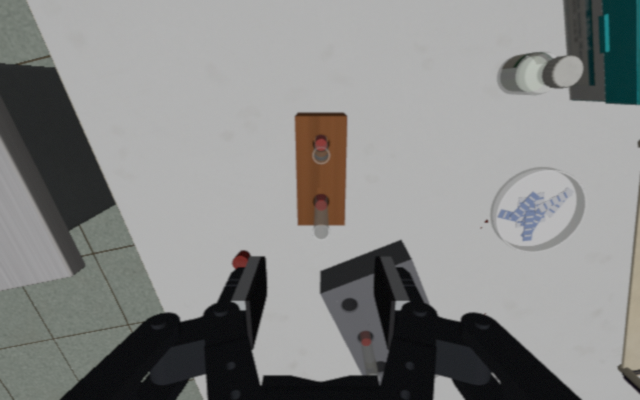

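In the wrist view the short tube has its base at (321,143) and mouth at (321,155). The long tube has its base at (321,202) and mouth at (321,233). Both are within 2 px of the prediction and centred between the fingers (inner faces at 266 and 376).

Run:
```python
from h import *
np.set_printoptions(precision=4,suppress=True)
st=np.load("wr1.npy",allow_pickle=True).item(); c=cam("wrist",st)
for n,u,z in(("short mouth",(321,155),.11),("short base",(321,143),.05),("long mouth",(321,233),.126),("long base",(321,202),.05),("rack hole",(349.5,304.5),.05)): print(n,onz(c,u,z),(onz(c,u,z)-st["position"])*1000)
W=Ro.from_euler('xyz',st["tcp_rot"],degrees=True).as_matrix(); print("jaw",W[:,1],np.degrees(np.arctan2(W[1,1],W[0,1])))
```

```text
short mouth [ 0.5015 -0.0525  0.11  ] [   7.9998   31.5749 -121.1533]
short base [ 0.5017 -0.0525  0.05  ] [   8.2178   31.5662 -181.1533]
long mouth [ 0.4884 -0.1119  0.126 ] [  -5.0835  -27.8421 -105.1533]
long base [ 0.4887 -0.1116  0.05  ] [  -4.7374  -27.5339 -181.1533]
rack hole [ 0.494  -0.2405  0.05  ] [   0.5648 -156.4753 -181.1533]
jaw [ 0.9767 -0.2145 -0.0006] -12.386633904927617
```

{"method": "move_arm", "body": {
  "moves": [60,8,31,0,0,0,0,60,8,31,-50,0,0,0,60,8,31,-90,0,0,0,60,8,31,-125,0,0,0,60,8,31,-150,0,0,0,60,8,31,-160,0,0,0,60,8,31,-160,0,0,0,60,8,31,-160,0,0,0],
  "squeeze": 30
}}

```text
t: 2.4
position: [0.5029, -0.053, 0.0725]
tcp_rot: [88.6, 89.9, -13.8]
wrist_force: [-0.3, -0.4, 0.1]
grip_width: 0.0513
```

{"method": "move_arm", "body": {
  "moves": [0,0,0,0,0,0,0,0,0,0,0,0,0,0,0,0,0,0,0,0,0,0,0,0,0,0,0,0,0,0,0,0,0,0,0,0,0,0,0,0,0,0]
}}

```text
t: 3.0
position: [0.5026, -0.0523, 0.0725]
tcp_rot: [80.5, 89.9, -21.9]
wrist_force: [-1.9, 0.0, 5.3]
grip_width: 0.014
```

{"method": "move_arm", "body": {
  "moves": [0,0,0,20,0,0,0,0,0,0,60,0,0,0,0,0,0,100,0,0,0,0,0,0,130,0,0,0,0,-2,-40,132,0,0,0.1,0,-4,-85,132,0,0,0.2,0,-6,-130,132,0,0,0.3,0,-8,-170,132,0,0,0.415,0,-8,-188,110,0,0,0.415,0,-8,-188,80,0,0,0.415,0,-8,-188,60,0,0,0.415,0,-8,-188,60,0,0,0.415,0,-8,-188,60,0,0,0.415]
}}

```text
t: 4.3
position: [0.4941, -0.2401, 0.1318]
tcp_rot: [-152.6, 90.0, 128.9]
wrist_force: [-0.0, -0.9, -0.4]
grip_width: 0.0141
```

Run:
```python
from h import *
st=get_state(); im=eyes.get_image("wrist"); cv2.imwrite("pics/wr2.png",im); np.save("wr2.npy",st,allow_pickle=True)
s=eyes.get_image("side"); cv2.imwrite("pics/s2.png",s)
print(st["t"],st["position"],st["tcp_rot"],st["joint_positions"],st["grip_width"])
a=im[200:400,200:440]; b=s[170:290,160:320]
o=np.zeros((600,800,3),np.uint8); a=cv2.resize(a,None,fx=1.6,fy=1.6,interpolation=cv2.INTER_CUBIC); a=cv2.resize(im[180:400,220:420],None,fx=2,fy=2,interpolation=cv2.INTER_CUBIC)
b=cv2.resize(s[150:290,165:265],None,fx=4,fy=4,interpolation=cv2.INTER_CUBIC)
o[:440,:400]=a; o[:560,400:]=b; cv2.imwrite("pics/c2.png",o)
```

```text
4.3 [ 0.49407086 -0.2400716   0.13179638] [-152.61046306   89.987166    128.86048102] [-3.25349086e+01  2.14656107e+01 -1.06696001e+01  5.78769526e+01
  4.09450105e-03  4.59941468e+01] 0.01410663540696541
```

View pics/c2.png

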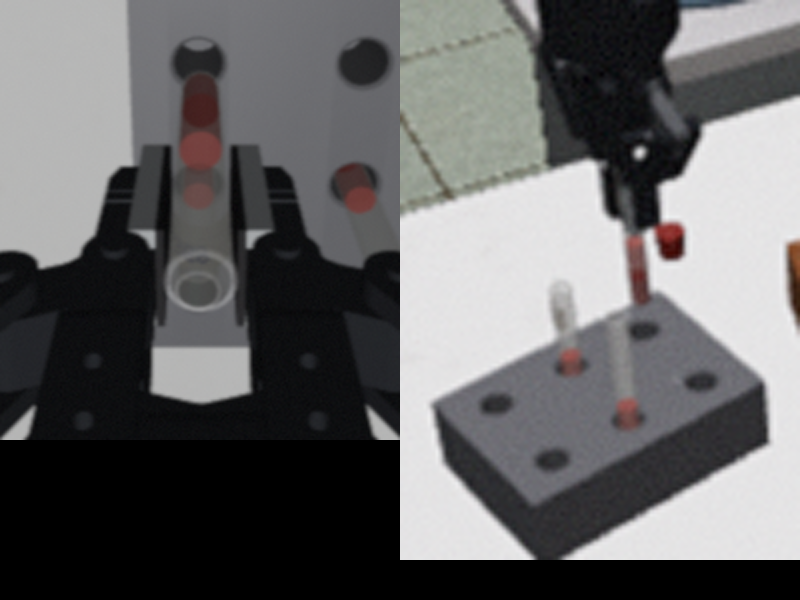

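In the wrist crop (scale 2, origin (220,180)) the target hole is at (199.5,61), and the tube's bottom end is near (201,76) with its mouth at (200,281). The far-row +y hole is at (363,61). The side crop shows the tube hanging vertically above the near-row +y hole.

Run:
```python
from h import *
np.set_printoptions(precision=4,suppress=True)
st=np.load("wr2.npy",allow_pickle=True).item(); c=cam("wrist",st); P=lambda p:np.array(p)/2+[220-.25,180-.25]
print("hole S",onz(c,P((199.5,61)),.05),"hole L",onz(c,P((363,61)),.05),"mouth",onz(c,P((200,281)),.169))
b=st["position"].copy()
for z in(.069,.0765): b[2]=z; print("TCP axis pt proj at z",z,proj(c,b),(proj(c,b)-[219.75,179.75])*2)
# side: tube bottom & hole
cs=cam("side"); S=lambda p:np.array(p)/4+[165-.375,150-.375]
print("side hole S",onz(cs,S((643,329)),.05),"hole L",onz(cs,S((701,381)),.05)) if 0 else print("side hole S",onz(cs,S((243,329)),.05),"L",onz(cs,S((301,381)),.05),"tube bottom",onz(cs,S((240,302)),.069), onz(cs,S((237,237)),.09))
```

```text
hole S [ 0.4939 -0.24    0.05  ] hole L [ 0.5515 -0.2284  0.05  ] mouth [ 0.4941 -0.2402  0.169 ]
TCP axis pt proj at z 0.069 [319.6894 220.4074] [199.8788  81.3149]
TCP axis pt proj at z 0.0765 [319.6897 224.826 ] [199.8793  90.152 ]
side hole S [ 0.4952 -0.2423  0.05  ] L [ 0.5547 -0.2307  0.05  ] tube bottom [ 0.4929 -0.2415  0.069 ] [ 0.4595 -0.2279  0.09  ]
```

{"method": "move_arm", "body": {
  "moves": [0,0,0,-10,0,0,0,0,0,0,-18,0,0,0,0,0,0,-24,0,0,0,0,0,0,-30,0,0,0,0,0,0,-34,0,0,0,0,0,0,-34,0,0,0]
}}

```text
t: 5.0
position: [0.4935, -0.2399, 0.0965]
tcp_rot: [-136.8, 89.9, 144.7]
wrist_force: [0.0, -0.1, -0.9]
grip_width: 0.014
```

{"method": "move_arm", "body": {
  "moves": [0,0,0,-8,0,0,0,0,0,0,-15,0,0,0,0,0,0,-20,0,0,0,0,0,0,-23,0,0,0,0,0,0,-23,0,0,0]
}}

```text
t: 5.5
position: [0.4937, -0.2399, 0.0737]
tcp_rot: [-137.5, 89.9, 144.0]
wrist_force: [-0.2, 0.1, 0.3]
grip_width: 0.0139
```

{"method": "move_arm", "body": {
  "moves": [55,0,0,0,0,0,0,55,0,0,0,0,0,0,55,0,0,0,0,0,0,55,0,0,0,0,0,0,55,0,0,20,0,0,0,55,0,0,60,0,0,0,55,0,0,100,0,0,0,55,0,0,110,0,0,0,55,0,0,110,0,0,0]
}}

```text
t: 6.4
position: [0.4956, -0.2412, 0.1866]
tcp_rot: [46.5, 89.7, -32.0]
wrist_force: [0.1, 0.9, -0.6]
grip_width: 0.0469
```

Run:
```python
from h import *
st=get_state(); im=eyes.get_image("wrist"); cv2.imwrite("pics/wr3.png",im); np.save("wr3.npy",st,allow_pickle=True)
print(st["t"],st["position"],st["grip_width"])
c=cam("wrist",st); print([proj(c,X) for X in([.4939,-.24,.05],[.4939,-.24,.11],[.5515,-.2284,.05],[.4887,-.1116,.05],[.4885,-.1119,.126])])
```

```text
6.4 [ 0.49563993 -0.24122515  0.18658992] 0.04693241009868517
[array([317.40873098, 186.16941905]), array([317.18527141, 210.54872452]), array([384.70076597, 186.12493798]), array([344.20064056,  23.19149206]), array([354.20876848,  -1.64515148])]
```

View pics/wr3.png

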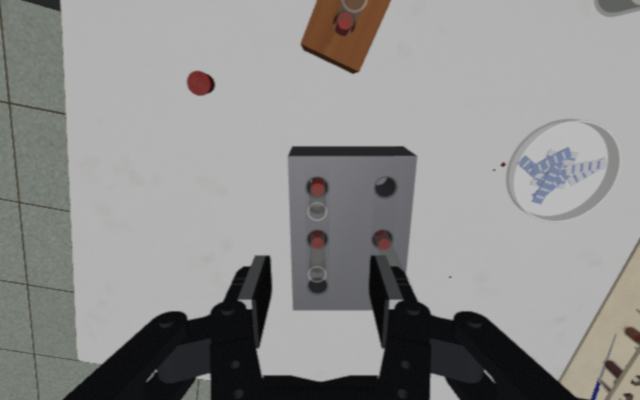

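The short tube now stands in its hole: mouth at (317,211) against a prediction of (317,210.5) when fully seated. The far-row free hole is at (385,186). Now the long tube.

{"method": "move_arm", "body": {
  "moves": [55,-1,40,0,0,0,-0.14,55,-3,88,0,0,0,-0.28,55,-5,120,0,0,0,-0.415,55,-5,128.5,0,0,0,-0.415,55,-5,128.5,-20,0,0,-0.415,55,-5,128.5,-55,0,0,-0.415,55,-5,128.5,-90,0,0,-0.415,55,-5,128.5,-103,0,0,-0.415,55,-5,128.5,-103,0,0,-0.415,55,-5,128.5,-103,0,0,-0.415]
}}

```text
t: 7.45
position: [0.4884, -0.1119, 0.0806]
tcp_rot: [-91.7, 89.9, 166.0]
wrist_force: [-0.2, 0.0, 0.5]
grip_width: 0.047
```

{"method": "move_arm", "body": {
  "moves": [0,0,0,0,0,0,0,0,0,0,0,0,0,0,0,0,0,0,0,0,0,0,0,0,0,0,0,0,0,0,0,0,0,0,0,0,0,0,0,0,0,0]
}}

```text
t: 8.05
position: [0.4897, -0.1121, 0.0823]
tcp_rot: [70.1, 89.9, -32.2]
wrist_force: [-1.0, -0.7, 5.6]
grip_width: 0.0145
```

{"method": "move_arm", "body": {
  "moves": [0,0,0,20,0,0,0,0,0,0,55,0,0,0,0,0,0,75,0,0,0,0,20,-38,80,0,0,0.14,0,40,-76,80,0,0,0.28,0,58,-108,75,0,0,0.415,0,63,-116.5,65,0,0,0.415,0,63,-116.5,60,0,0,0.415,0,63,-116.5,60,0,0,0.415,0,63,-116.5,60,0,0,0.415]
}}

```text
t: 9.05
position: [0.5511, -0.2267, 0.1411]
tcp_rot: [-141.8, 89.9, 139.7]
wrist_force: [-0.3, -0.4, -0.3]
grip_width: 0.0142
```

Run:
```python
from h import *
np.set_printoptions(precision=4,suppress=True)
st=get_state(); im=eyes.get_image("wrist"); cv2.imwrite("pics/wr4.png",im); np.save("wr4.npy",st,allow_pickle=True)
print(st["t"],st["position"],st["grip_width"])
cv2.imwrite("pics/c4.png",cv2.resize(im[150:350,180:420],None,fx=3.3,fy=3,interpolation=cv2.INTER_CUBIC))
c=cam("wrist",st); f=lambda X:(proj(c,X)-[179.75,149.75])*[3.3,3]
b=st["position"].copy(); b[2]+=-.0823+.01; t=b.copy(); t[2]+=.116
print("pred tip,mouth",f(b),f(t),"holeL",f([.5525,-.2281,.05]),"S mouth/base",f([.4939,-.24,.11]),f([.4939,-.24,.05]))
```

```text
9.05 [ 0.5511 -0.2267  0.1411] 0.014172309128304417
pred tip,mouth [462.137  196.6973] [461.4118 546.2331] holeL [466.8283 175.5501] S mouth/base [125.5728 282.8603] [202.6482 175.6022]
```

View pics/c4.png

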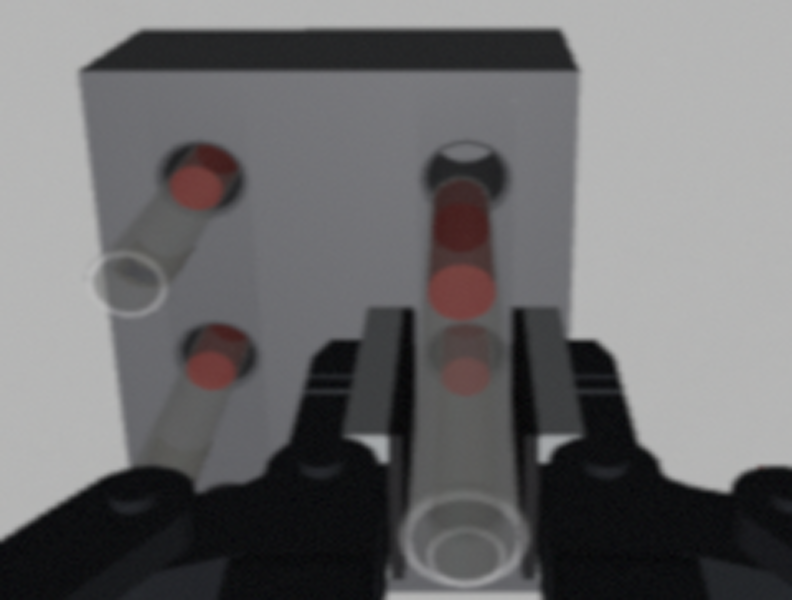

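The crop (scale 3.3 × 3) shows hole L at (466,179), the tube's bottom axis at x≈463.5 and its mouth at (465,538). That is under 1 mm off, so I make a small correction and insert slowly.

{"method": "move_arm", "body": {
  "moves": [0,0.5,-0.7,0,0,0,0,0,0.5,-0.7,-10,0,0,0,0,0.5,-0.7,-18,0,0,0,0,0.5,-0.7,-24,0,0,0,0,0.5,-0.7,-30,0,0,0,0,0.5,-0.7,-34,0,0,0,0,0.5,-0.7,-34,0,0,0]
}}

```text
t: 9.8
position: [0.552, -0.2287, 0.1064]
tcp_rot: [-133.4, 89.9, 148.1]
wrist_force: [0.9, -0.6, -0.8]
grip_width: 0.0139
```

{"method": "move_arm", "body": {
  "moves": [0,0,0,-8,0,0,0,0,0,0,-16,0,0,0,0,0,0,-21,0,0,0,0,0,0,-25,0,0,0,0,0,0,-25,0,0,0,50,0,0,-25,0,0,0,50,0,0,-25,0,0,0,50,0,0,-25,0,0,0,50,0,0,-25,0,0,0]
}}

```text
t: 10.7
position: [0.5526, -0.2289, 0.0823]
tcp_rot: [117.6, 90.0, 39.0]
wrist_force: [-0.6, 0.2, -0.4]
grip_width: 0.0427
```

{"method": "move_arm", "body": {
  "moves": [50,0,0,20,0,0,0,50,0,0,60,0,0,0,50,0,0,105,0,0,0,50,0,0,105,0,0,0]
}}

```text
t: 11.1
position: [0.5563, -0.2309, 0.1944]
tcp_rot: [50.2, 89.3, -28.3]
wrist_force: [0.7, -1.0, 0.6]
grip_width: 0.0429
```

Run:
```python
from h import *
st=get_state(); im=eyes.get_image("wrist"); cv2.imwrite("pics/wr5.png",im); np.save("wr5.npy",st,allow_pickle=True)
s=eyes.get_image("side"); cv2.imwrite("pics/s5.png",s); print(st["t"],st["position"])
```

```text
11.1 [ 0.55628058 -0.23090824  0.19435268]
```

{"method": "move_arm", "body": {
  "moves": [50,0,0,40,0,0,0,50,-30,0,75,0,0,-0.1,50,-112,40,75,0,0,-0.2,50,-112,90,75,0,0,-0.281,50,-112,140,75,0,0,-0.281,50,-112,190,75,0,0,-0.281,50,-112,240,75,0,0,-0.281,50,-112,290,75,0,0,-0.281,50,-112,340,75,0,0,-0.281,50,-112,390,75,0,0,-0.281,50,-112,439,75,0,0,-0.281,50,-112,439,75,0,0,-0.281,50,-112,439,75,0,0,-0.281,50,-112,439,75,0,0,-0.281]
}}

```text
t: 12.6
position: [0.4397, 0.2099, 0.2608]
tcp_rot: [-55.4, 89.8, -150.0]
wrist_force: [-1.2, 0.1, -0.1]
grip_width: 0.043
```

Run:
```python
from h import *
np.set_printoptions(precision=4,suppress=True)
st=np.load("wr5.npy",allow_pickle=True).item(); c=cam("wrist",st)
print("rack pred L mouth/base",proj(c,[.5525,-.2287,.126]),proj(c,[.5525,-.2287,.05]))
st=get_state(); im=eyes.get_image("wrist"); cv2.imwrite("pics/wr6.png",im); np.save("wr6.npy",st,allow_pickle=True)
print(st["t"],st["position"],st["tcp_rot"],st["joint_positions"])
c=cam("wrist",st); print("bar pred",proj(c,[.5225,.2325,.092]),"index",proj(c,[.6124,.1083,.1819]))
a=cv2.imread("pics/wr5.png")[100:340,200:440]
cv2.imwrite("pics/c6.png",np.hstack([cv2.resize(a,(300,300)),cv2.resize(im,(480,300))]))
```

```text
rack pred L mouth/base [313.8932 212.7042] [314.4676 181.6828]
12.6 [0.4397 0.2099 0.2608] [ -55.4385   89.8244 -150.0046] [ 18.0813  11.116   -5.2968  73.759   -0.0362 112.6474]
bar pred [406.2614 148.5233] index [546.601  314.6066]
```

View pics/c6.png

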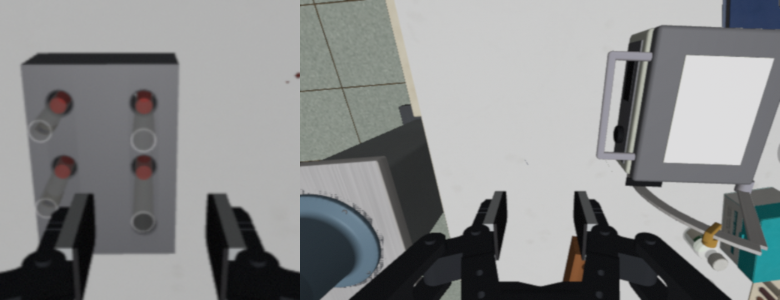

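The left crop shows all four rack tubes, with the long mouth at full-image (314.4,212.8) against a prediction of (313.9,212.7), so it is seated. The right crop shows the bar at about full-image (408,141) and the tab at (548,315). Next I measure both by mask.

Run:
```python
from h import *
np.set_printoptions(precision=4,suppress=True)
st=np.load("wr6.npy",allow_pickle=True).item(); cw=cam("wrist",st); ct,cs=cam("top"),cam("side")
im=cv2.imread("pics/wr6.png")
# bar: dark-on-light columns: print edges per row
g=cv2.cvtColor(im,cv2.COLOR_BGR2GRAY).astype(float)
pts=[]
for r in range(85,195,6):
    row=g[r,395:430]; bg=np.median(g[r,380:398]); d=row<bg-25
    i=np.flatnonzero(d)
    if len(i):
        j=i[0]; k=j
        while k<len(d) and d[k]: k+=1
        pts.append((395+(j+k-1)/2,r,k-j))
print(pts)
p=np.array([q for q in pts if 4<q[2]<16])
X=np.array([onz(cw,q[:2],.092) for q in p]); f=np.polyfit(X[:,1],X[:,0],1); print("bar x=",f,np.degrees(np.arctan(-f[0])),np.std(X[:,0]-np.polyval(f,X[:,1])))
# bar corner extent in rows at col ~ bar
print("col profile", [int(v) for v in g[55:90:2,412]],[int(v) for v in g[195:225:2,405]])
# tab masks
U={}
for n,f_,c,box in(("wrist","wr6",cw,(500,280,600,350)),("top","top0",ct,(245,170,280,200)),("side","side0",cs,(365,155,395,185))):
    I=cv2.imread(f"pics/{f_}.png"); h=cv2.cvtColor(I,cv2.COLOR_BGR2HSV); m=cv2.inRange(h,(10,110,70),(30,255,255))
    mm=np.zeros_like(m); x0,y0,x1,y1=box; mm[y0:y1,x0:x1]=m[y0:y1,x0:x1]
    q=np.argwhere(mm)[:,::-1]; U[n]=(c,q.mean(0)); print(n,len(q),q.mean(0),q.min(0),q.max(0))
for a,b in(("wrist","top"),("wrist","side"),("top","side")): print(a,b,tri(*U[a],*U[b]))
w=cv2.resize(im[270:350,490:610],None,fx=4,fy=4,interpolation=cv2.INTER_CUBIC); s=cv2.imread("pics/s5.png")[145:220,350:420]; s=cv2.resize(s,None,fx=4.25,fy=4.25,interpolation=cv2.INTER_CUBIC)
cv2.imwrite("pics/c7.png",np.hstack([w[:318],s[:318]]))
```

```text
[(np.float64(413.5), 85, np.int64(12)), (np.float64(413.0), 91, np.int64(13)), (np.float64(412.5), 97, np.int64(12)), (np.float64(411.5), 103, np.int64(12)), (np.float64(410.5), 109, np.int64(12)), (np.float64(410.5), 115, np.int64(12)), (np.float64(409.5), 121, np.int64(12)), (np.float64(408.5), 127, np.int64(12)), (np.float64(408.0), 133, np.int64(11)), (np.float64(407.5), 139, np.int64(12)), (np.float64(406.5), 145, np.int64(12)), (np.float64(405.5), 151, np.int64(12)), (np.float64(405.0), 157, np.int64(11)), (np.float64(404.5), 163, np.int64(12)), (np.float64(403.5), 169, np.int64(12)), (np.float64(403.0), 175, np.int64(11)), (np.float64(402.0), 181, np.int64(11)), (np.float64(401.5), 187, np.int64(12)), (np.float64(401.0), 193, np.int64(11))]
bar x= [0.1154 0.4955] -6.583537132366526 0.00017928488755839558
col profile [202, 202, 202, 202, 200, 200, 197, 149, 127, 134, 137, 139, 142, 145, 146, 147, 148, 149] [154, 161, 158, 161, 132, 150, 153, 152, 151, 194, 204, 203, 204, 204, 204]
wrist 461 [547.8525 314.0542] [536 297] [561 329]
top 55 [261.6 185.2] [256 180] [266 189]
side 58 [378.9655 171.6552] [375 166] [384 176]
wrist top (array([0.6113, 0.1094, 0.1832]), np.float64(0.0022143417781350337))
wrist side (array([0.6143, 0.1081, 0.1808]), np.float64(0.0004925738830575295))
top side (array([0.6113, 0.1101, 0.1782]), np.float64(0.0010901227886560632))
```

View pics/c7.png

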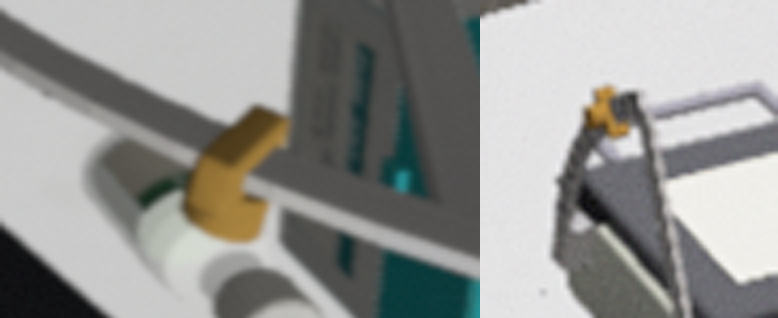

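The wrist crop shows the brass tab as a C-clip over the arc, and triangulating it gives radius 150.5 mm from the hinge, matching the spec. That puts the set angle at about 0.655 rad. Now the bar's ends and the grasp and lift numbers.

```bash
cat > lid.py <<'E'
from h import *
psi=np.radians(-6.4); xw=np.array([np.cos(psi),np.sin(psi),0]); yw=np.array([-np.sin(psi),np.cos(psi),0]); zw=np.array([0,0,1.])
BAR=np.array([.5223,.2330,.092]); H=BAR+.215*xw-.012*zw
def P(th,r,h=.012,y=0):   # point on lid at r in front, h above the hinge
    a=th+np.arctan2(h,r); R=np.hypot(r,h); return H-xw*R*np.cos(a)+zw*R*np.sin(a)+y*yw
E
python3 - <<'E'
from lid import *
np.set_printoptions(precision=4,suppress=True)
st=np.load("wr6.npy",allow_pickle=True).item(); cw=cam("wrist",st)
a,b=onz(cw,(415.5,69),.092),onz(cw,(399,212),.092); print("bar ends",a,b,(a+b)/2,np.linalg.norm(a-b))
print("H",H)
for n,X in(("wrist",[.6128,.1088,.182]),("top-side",[.6113,.1101,.1782]),("ws",[.6143,.1081,.1808])):
    d=np.array(X)-H; print(n,d@yw,np.hypot(d@xw,d[2]),np.arctan2(d[2],-d@xw)-np.arctan2(12,150))
for th in(0,.1,.2,.3,.4,.5,.6,.655): print(th,np.round((P(th,.215)-BAR)*1000,1))
W=Ro.from_euler('xyz',st["tcp_rot"],degrees=True).as_matrix(); print("jaw",np.degrees(np.arctan2(W[1,1],W[0,1])))
# project predicted tab point at several angles into the cameras vs brass centroid
for n,c in(("wrist",cw),("top",cam("top")),("side",cam("side"))): print(n,[(t,proj(c,P(t,.15,.012,-.112))) for t in(.6,.65,.7)])
E
```

```text
bar ends [0.5302 0.3014 0.092 ] [0.5155 0.1692 0.092 ] [0.5229 0.2353 0.092 ] 0.13296281818124045
H [0.736 0.209 0.08 ]
wrist -0.11333803719507361 0.15090987693727162 0.6623553391294472
top-side -0.11221334229847432 0.14959785721601002 0.6362420338923541
ws -0.11386647134017654 0.14894279398661228 0.6635361896704107
0 [ 0. -0.  0.]
0.1 [ 2.3 -0.3 21.4]
0.2 [ 6.6 -0.7 42.5]
0.3 [13.1 -1.5 63. ]
0.4 [21.5 -2.4 82.8]
0.5 [ 31.9  -3.6 101.6]
0.6 [ 44.1  -4.9 119.3]
0.655 [ 51.5  -5.8 128.5]
jaw -4.566186870780835
wrist [(0.6, array([534.7615, 306.6904])), (0.65, array([545.2027, 311.3495])), (0.7, array([556.2164, 316.0016]))]
top [(0.6, array([261.3192, 187.1139])), (0.65, array([261.1912, 184.598 ])), (0.7, array([261.0981, 181.9411]))]
side [(0.6, array([377.8169, 172.0417])), (0.65, array([379.0395, 171.0938])), (0.7, array([380.3249, 170.2854]))]
```

{"method": "move_arm", "body": {
  "moves": [50,41,12,0,0,0,-0.031,50,82,23.5,0,0,0,-0.031,50,82,23.5,-40,0,0,-0.031,50,82,23.5,-80,0,0,-0.031,50,82,23.5,-120,0,0,-0.031,50,82,23.5,-150,0,0,-0.031,50,82,23.5,-175,0,0,-0.031,50,82,23.5,-189,0,0,-0.031,50,82,23.5,-189,0,0,-0.031],
  "squeeze": 40
}}

```text
t: 13.55
position: [0.5204, 0.231, 0.0705]
tcp_rot: [-62.7, 89.7, -159.2]
wrist_force: [-0.3, -0.4, -0.0]
grip_width: 0.0427
```

{"method": "move_arm", "body": {
  "moves": [0,0,0,0,0,0,0,0,0,0,0,0,0,0,0,0,0,0,0,0,0,0,0,0,0,0,0,0,0,0,0,0,0,0,0,0,0,0,0,0,0,0]
}}

```text
t: 14.15
position: [0.5226, 0.2334, 0.0743]
tcp_rot: [64.4, 89.9, -32.0]
wrist_force: [-3.8, -2.4, 6.6]
grip_width: 0.0087
```

{"method": "move_arm", "body": {
  "moves": [0,0,0,0,0,0,0,0,0,0,0,0,0,0,0,1,0,10,0,0,0,0,2,-0.3,21,0,0,0,0,4,-0.5,32,0,0,0,0,6.6,-0.7,42.5,0,0,0,0,9.5,-1,53,0,0,0,0,13,-1.5,63,0,0,0,0,13,-1.5,63,0,0,0,0,13,-1.5,63,0,0,0],
  "squeeze": 90
}}

```text
t: 15.15
position: [0.5345, 0.232, 0.1363]
tcp_rot: [-81.7, 89.9, -178.1]
wrist_force: [-5.4, -1.2, -5.2]
grip_width: 0.0071
```

{"method": "move_arm", "body": {
  "moves": [0,4,-0.4,10,0,0,0,0,8.4,-0.9,19.8,0,0,0,0,13.5,-1.5,29.3,0,0,0,0,18.8,-2.1,38.6,0,0,0,0,24.7,-2.7,47.5,0,0,0,0,31,-3.4,56.3,0,0,0,0,35,-3.9,61.4,0,0,0,0,35,-3.9,61.4,0,0,0,0,35,-3.9,61.4,0,0,0]
}}

```text
t: 16.05
position: [0.5683, 0.2281, 0.1994]
tcp_rot: [-83.9, 89.8, 179.7]
wrist_force: [-12.8, -1.4, 0.7]
grip_width: 0.0067
```

Run:
```python
from lid import *
np.set_printoptions(precision=4,suppress=True)
st=get_state(); np.save("wr8.npy",st,allow_pickle=True); I={}
for n in("side","top","wrist"): I[n]=eyes.get_image(n); cv2.imwrite(f"pics/{n}8.png",I[n])
g=st["position"]+[0,0,.019]; d=g-H; print(st["t"],st["position"],st["wrist_force"],"R",np.hypot(d@xw,d[2]),"theta",np.arctan2(d[2],-d@xw)-np.arctan2(12,215))
for n in I:
    c=cam(n,st) if n=="wrist" else cam(n); print(n,"tab",proj(c,P(.65,.15,.012,-.112)),"ptr in/out",proj(c,P(.63,.125,.012,-.112)),proj(c,P(.63,.175,.012,-.112)))
```

```text
16.05 [0.5683 0.2281 0.1994] [-12.8471  -1.3543   0.6812] R 0.21821198965902142 theta 0.6311450515894972
side tab [379.0395 171.0938] ptr in/out [382.1675 181.0788] [374.9515 161.9227]
top tab [261.1912 184.598 ] ptr in/out [263.5522 177.6446] [258.8341 193.9098]
wrist tab [406.9887 406.2747] ptr in/out [427.147  384.2269] [375.8256 424.6178]
```

Run:
```python
from h import *
s=cv2.imread("pics/side8.png")[140:215,345:415]; t=cv2.imread("pics/top8.png")[155:215,235:285]; w=cv2.imread("pics/wrist8.png")[340:400,350:450]
o=np.zeros((560,800,3),np.uint8)
o[:450,:420]=cv2.resize(s,(420,450),interpolation=cv2.INTER_CUBIC); o[:432,430:790]=cv2.resize(t,(360,432),interpolation=cv2.INTER_CUBIC)
cv2.imwrite("pics/c8.png",o)
```

```text
(no output)
```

View pics/c8.png

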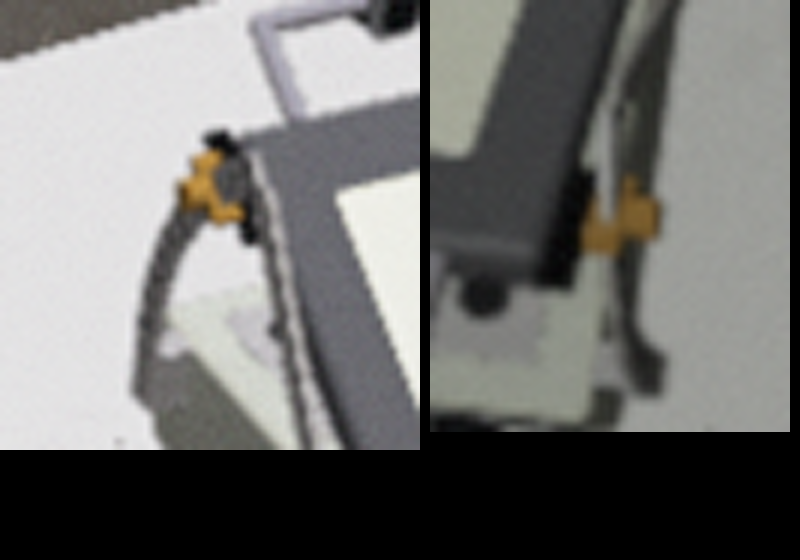

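The side and top crops show the black pointer running alongside the brass tab, with its ends near side px (381,163) and (387,180). The lid is close to the index already. To settle it, I measure pointer and tab by rays cast onto their own vertical planes.

Run:
```python
from lid import *
np.set_printoptions(precision=4,suppress=True,linewidth=200)
def onplane(c,uv,y):
    o,d=ray(c,uv); s=(y-(o-H)@yw)/(d@yw); X=o+s*d-H; return np.array([np.hypot(X@xw,X[2])*1000, np.arctan2(X[2],-X@xw)-.0798])
st=np.load("wr6.npy",allow_pickle=True).item(); cw=cam("wrist",st)
I=cv2.imread("pics/wr6.png"); h=cv2.cvtColor(I,cv2.COLOR_BGR2HSV); m=cv2.inRange(h,(10,110,50),(30,255,255))
for r in range(294,332,1): print(r,''.join('.' if not m[r,c] else 'abcdefghij'[min(9,h[r,c,2]//26)] for c in range(532,566)))
for uv in((561,299),(537,321),(555,297),(545,328)): print(uv,[onplane(cw,uv,y) for y in(-.104,-.108,-.112,-.116)])
# black pointer
for n,box in(("side8",(372,158,395,186)),("top8",(245,175,262,200))):
    J=cv2.imread(f"pics/{n}.png"); c=cam(n[:-1]); x0,y0,x1,y1=box; g=J.max(2)[y0:y1,x0:x1]; q=np.argwhere(g<45)[:,::-1]+[x0,y0]
    for r in range(y0,y1): print(r,''.join('#' if v<45 else '+' if v<75 else '.' for v in J.max(2)[r,x0:x1]))
    if len(q)>5:
        mu=q.mean(0); v=np.linalg.svd(q-mu)[2][0]; e=(q-mu)@v; a,b=mu+v*e.min(),mu+v*e.max(); print(n,len(q),mu,a,b,[(y,onplane(c,mu,y),onplane(c,a,y),onplane(c,b,y)) for y in(-.098,-.105)])
```

```text
294 ..................................
295 ..................................
296 ..................................
297 ......................d...........
298 .....................ccddd........
299 ....................ccdddddd......
300 ...................ccddddddeef....
301 ..................cccdddddeeff....
302 ................cccddddddeffff....
303 ..............ccccddddddeffgg.....
304 .............ccccddddddeffggg.....
305 ............ccccddddddefffggg.....
306 ...........cccdddddddeffgfff......
307 ..........cccdddddddeffgff........
308 .........ddddddddddeffgff.........
309 ........eeedddddddeffgff..........
310 ........effeeedddeffgff...........
311 .......eeffffeeeeffgff............
312 .......effffffffffggf.............
313 ......defffffffgggg...............
314 .....cdeffffffggggg...............
315 .....defffffffgggg................
316 .....defffffffgggg................
317 .....defffffffgggg................
318 .....eefffffggggggf...............
319 .....effffffggggggfee.............
320 .....eefffffggggggffeeef..........
321 ....ddeeffffgggggggggggg..........
322 ....
[... 2054 characters left out ...]
0 ++++++++#####...+
181 ++++++++#####....
182 +++++++#####+....
183 +++++++#####.....
184 +++++++#####.....
185 ++++++#####+.....
186 ++++++#####......
187 ++++++#####......
188 +.++++#####......
189 ....+######.....+
190 +++++######.....+
191 +++++#####+.....#
192 ++++######......#
193 #+++######......+
194 #++++####+......+
195 +...............+
196 +...............+
197 +...............+
198 ................+
199 ................+
top8 95 [253.2316 186.0211] [256.0188 175.264 ] [250.7764 195.4967] [(-0.098, array([165.4999,   0.6885]), array([137.5847,   0.7477]), array([189.5776,   0.6519])), (-0.105, array([193.3425,   0.8032]), array([167.7702,   0.8679]), array([215.5915,   0.7604]))]
```

Run:
```python
from lid import *
np.set_printoptions(precision=4,suppress=True,linewidth=200)
def pl(c,uv,y):
    o,d=ray(c,uv); s=(y-(o-H)@yw)/(d@yw); X=o+s*d-H; return np.array([-X@xw,X[2]])*1000
st=np.load("wr6.npy",allow_pickle=True).item(); cw=cam("wrist",st)
C=[(554,297),(559.5,299.5),(549.5,311),(540.5,308.5)]  # inner low, inner high, outer high, outer low of the lid-side face
for y in(-.088,-.092,-.096,-.1,-.104,-.108):
    q=np.array([pl(cw,u,y) for u in C]); m=q.mean(0); ax=(q[2]+q[3]-q[0]-q[1])/2
    print(y,"r",np.hypot(*m),"th",np.arctan2(m[1],m[0])-.0798,"len",np.hypot(*ax),"w",np.hypot(*(q[1]+q[2]-q[0]-q[3])/2),"axis ang",np.arctan2(ax[1],ax[0])-.0798,q.round(1).tolist())
```

```text
-0.088 r 179.3693683390352 th 0.6848337007172437 len 22.390079573627546 w 4.294286246591366 axis ang 0.5911705455700575 [[121.7, 115.7], [119.6, 118.7], [135.9, 132.4], [140.5, 129.9]]
-0.092 r 171.9851589450133 th 0.6802681293979529 len 23.030229334954424 w 4.417063224975301 axis ang 0.5911705455700568 [[116.7, 109.8], [114.6, 112.8], [131.3, 126.9], [136.0, 124.4]]
-0.096 r 164.60485608194014 th 0.6752930381618262 len 23.67037909628131 w 4.5398402033591285 axis ang 0.5911705455700567 [[111.7, 103.9], [109.5, 107.0], [126.7, 121.5], [131.6, 118.8]]
-0.1 r 157.22900986646434 th 0.6698510236673111 len 24.310528857608137 w 4.662617181743061 axis ang 0.5911705455700567 [[106.7, 98.0], [104.4, 101.2], [122.1, 116.1], [127.1, 113.3]]
-0.104 r 149.85827835271232 th 0.6638734898565409 len 24.950678618934976 w 4.785394160126917 axis ang 0.5911705455700582 [[101.7, 92.1], [99.4, 95.3], [117.5, 110.6], [122.6, 107.8]]
-0.108 r 142.49345524446744 th 0.6572777978765231 len 25.590828380261886 w 4.908171138510861 axis ang 0.5911705455700592 [[96.7, 86.1], [94.3, 89.5], [112.9, 105.2], [118.2, 102.3]]
```

Side view gives the pointer at 0.63–0.64 rad, agreeing with the kinematic 0.63. Side and top views are ill-conditioned for the tab: 1 mm of depth error is about 0.013 rad. The close wrist view gives 0.655–0.66, and top/side with their observed x bias corrected give about 0.646, so I aim for 0.655. I also ease the roughly 10 N radial push outward a little.

{"method": "move_arm", "body": {
  "moves": [0,1,-0.1,2.7,0,0,0,0,1.9,-0.2,5.4,0,0,0,0,1.9,-0.2,5.4,0,0,0,0,1.9,-0.2,5.4,0,0,0,0,1.9,-0.2,5.4,0,0,0]
}}

```text
t: 16.7
position: [0.572, 0.2277, 0.2041]
tcp_rot: [-44.8, 89.9, -141.2]
wrist_force: [-7.3, -1.0, -5.5]
grip_width: 0.0066
```

```bash
cat > chk.py <<'E'
from lid import *
np.set_printoptions(precision=4,suppress=True)
q=[]
for k in range(4):
    st=get_state(); im=eyes.get_image(("side","top","wrist","side")[k]); cv2.imwrite(f"pics/f{k}.png",im)
    q.append(st["position"])
p=np.mean(q,0); v=p-[.5226,.2334,.0743]; ch=np.hypot(v@xw,v[2]); d=p+[0,0,.019]-H
print(st["t"],q,st["wrist_force"],st["grip_width"],"chord theta",2*np.arcsin(ch/2/.2153),"R",np.hypot(d@xw,d[2]),"th",np.arctan2(d[2],-d@xw)-np.arctan2(12,215))
E
python3 chk.py
python3 - <<'E'
from h import *
s=cv2.imread("pics/f3.png")[140:215,345:415]; t=cv2.imread("pics/f1.png")[155:215,235:285]; w=cv2.imread("pics/f2.png")
o=np.zeros((600,800,3),np.uint8)
o[:375,:350]=cv2.resize(s,(350,375),interpolation=cv2.INTER_CUBIC); o[:360,360:660]=cv2.resize(t,(300,360),interpolation=cv2.INTER_CUBIC); o[380:600,:352]=cv2.resize(w,(352,220)); o[380:600,360:800]=cv2.resize(w[290:400,300:520],(440,220))
cv2.imwrite("pics/c9.png",o)
E
```

```text
16.85 [array([0.572 , 0.2277, 0.2041]), array([0.5721, 0.2277, 0.2041]), array([0.572 , 0.2276, 0.2041]), array([0.572 , 0.2277, 0.2042])] [-7.0853 -1.7124 -4.4692] 0.006445754905998219 chord theta 0.6576564692408685 R 0.2184144357594658 th 0.6589116735080948
```

View pics/c9.png

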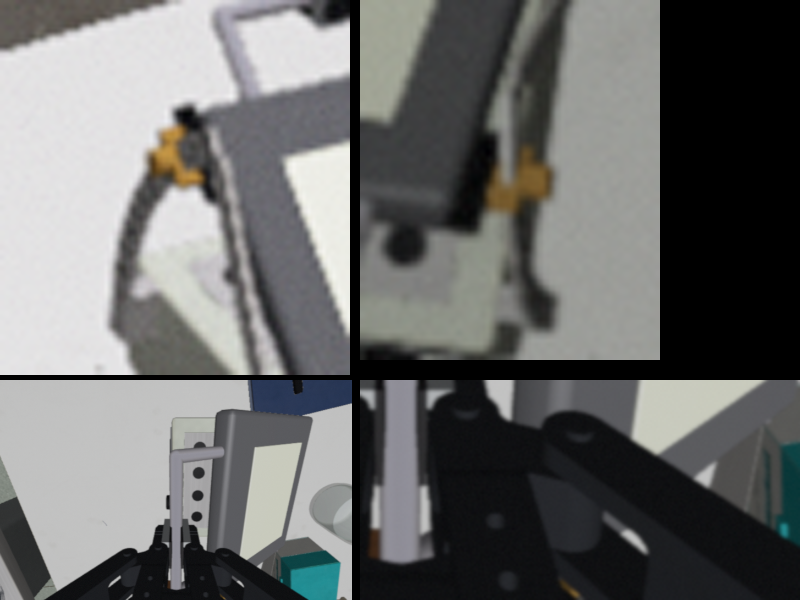

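The last picture shows pointer and tab side by side in both views. In the top view the pointer's mid is at row ≈185.0 and the brass centroid at 185.2. The grip is steady on the bar, and forces have dropped to about 8 N. A numeric cross-check follows, using the brass sliver still visible in the wrist frame and repeating the pointer fit from the side view.

Run:
```python
from lid import *
np.set_printoptions(precision=4,suppress=True)
def pl(c,uv,y):
    o,d=ray(c,uv); s=(y-(o-H)@yw)/(d@yw); X=o+s*d-H; return np.array([np.hypot(X@xw,X[2])*1000,np.arctan2(X[2],-X@xw)-.0798])
st=get_state(); c=cam("wrist",st); h=cv2.cvtColor(cv2.imread("pics/f2.png"),cv2.COLOR_BGR2HSV); m=cv2.inRange(h,(10,110,50),(30,255,255)); m[:370]=0; m[:,:385]=0; m[:,450:]=0
for r in range(376,400): 
    x=np.flatnonzero(m[r]); 
    if len(x): print(r,x.min(),x.max(),pl(c,(x.min(),r),-.106),pl(c,(x.max(),r),-.106))
print("tab .655 lid face in,mid",proj(c,P(.655,.135,.012*.9,-.106)),proj(c,P(.655,.15,.012,-.106)))
J=cv2.imread("pics/f3.png"); q=np.argwhere(J.max(2)[158:186,376:392]<50)[:,::-1]+[376,158]; mu=q.mean(0); v=np.linalg.svd(q-mu)[2][0]; e=(q-mu)@v
print("side ptr",len(q),[pl(cam("side"),mu+v*k,-.098) for k in(e.min(),0,e.max())])
print(get_state()["position"])
```

```text
390 400 401 [148.949    0.6414] [148.4521   0.6444]
391 400 402 [149.5876   0.6445] [148.6011   0.6504]
392 401 403 [149.7325   0.6504] [148.7544   0.6564]
393 401 404 [150.3685   0.6534] [148.912    0.6623]
394 402 406 [150.5177   0.6593] [148.5952   0.6712]
395 404 407 [150.1926   0.668 ] [148.7651   0.677 ]
396 405 408 [150.3541   0.6738] [148.9389   0.6828]
397 405 409 [150.9898   0.6765] [149.1166   0.6885]
398 407 407 [150.6886   0.6852] [150.6886   0.6852]
tab .655 lid face in,mid [414.1052 380.4879] [401.2122 393.3374]
side ptr 21 [array([170.5881,   0.6578]), array([154.0067,   0.654 ]), array([127.6243,   0.646 ])]
[0.572  0.2277 0.2041]
```

The wrist sliver spans 0.641–0.688 rad at r≈150 mm. That matches the tab's 7 mm thickness, with its centre at about 0.664. The lid is at about 0.657 by kinematics and 0.654 in the side view, so it is aligned within about 0.01 rad. Handing in.

```bash
python3 -c "
from rig import ticket; print(ticket.sign_off())"
```

```text
the job is handed in; nothing more can be done
None
```

Both tubes are in the rack, and I handed the job in with the lid held at the index, still in the gripper at 90 N. The clock stood at about 17 s of the 72 s allowed.

- **Tubes:** The short tube is in the +y hole of the near row and the long tube in the +y hole of the far row. Both went in with no noticeable force. Afterwards the wrist images showed each mouth within 1 px of where a fully seated tube should be.
- **Lid:** The lid stands at 0.657 rad by the arm's position, or 0.654 rad from the pointer in the side view. My close wrist views put the index tab at about 0.66 rad. The wrist force was steady at about 8 N.
- **Disagreements:** The top and side cameras alone put the tab at about 0.64 rad. They are sensitive to small depth errors and showed a 2–3 mm bias on the rack and holder, so I trusted the wrist views. The bar's measured radius came out 3 mm larger than specified, which I did not resolve.
- **Other items:** I kept clear of the index tab, the rack's own tubes and the loose items on every path. I did not measure their positions again at the end.

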